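# Wind out the proof press and hold the block over its register

## Task

Wind the bed of the little proof press out towards you with its crank until it is fully out against its stop, keeping your fingers off the bed and its clean sheet. Then lift the inked print block out of its pad tray, carry it over the jars without disturbing the jars or the small tin, and hold it about a centimetre above the card frame on the bed: level, still, centred over the window and squared up with it (either way round), touching neither the frame nor any other part of the press. Finish while still holding it there, so that the margins can be checked before it goes down.

Things in the scene. Friction and masses are not known exactly. Their poses are not given: they have to be found in the camera images.
- press: table-top proof press, fixed: grey cheeks and a steel roller. Origin on the bench under the roller's middle; x to its back (bed comes out to -x), y to its left. Base plate x -168 to +38 mm, y +-75; cheeks x -30 to +32 mm, y +-60 to +-72, 172 mm high, screw knobs on them to 202 mm. Roller along y, 52 mm thick, underside 88 mm up. Dark gear cover (to y = -90 mm) and crank on its right (-y) side.
- crank (a joint): angle of the hand crank, rad. 0: handle straight up, bed fully in. It grows as the handle goes from the top towards the front (-x of the press), which brings the bed out, 9.5 mm per rad (60 mm a turn). 12.42: bed fully out, against its stop. It stays where it is left; turning takes about 2 N at the handle.
- crank_grip (a point): middle of the crank's wooden handle: a sleeve 24 mm thick, 82 mm long, parallel to the press's y, 160 mm right of the press's middle. It spins freely on its pin, so one grip can hold it all the way round. Take it from above, fingers closing along the press's x. The flat crank arm's outer face is 55 mm inward of this point.
- crank_axle (a point): point on the crank's axis (parallel to the press's y), beside crank_grip: centre of the circle of 55 mm radius, in the press's x-z plane, that crank_grip runs on. 142 mm above the bench, 10 mm in front of the roller's axis.
- bed_slide (a joint): how far the bed is out, in m: 0 fully in, 0.118 fully out against its stop (then the window's centre is 106 mm in front of the roller's axis). Geared to the crank.
- bed: sliding bed: aluminium plate 112 mm wide with a paper sheet and, on it, a brown card frame 128 mm (x) by 98 mm (y), 4 mm thick. Origin at the plate's underside below the window's centre; axes as the press. Plate top 12 mm, frame top 17 mm above the origin (50 and 55 mm above the bench); the plate reaches 66 mm in front of the origin.
- window (a point): centre of the card frame's window, level with the frame's upper face. The window is 102 mm along the press's x and 72 mm along its y: the block fits it with 7 mm all round.
- print_block: light wooden print block, 88 mm (its x) by 58 mm (its y) by 34 mm high, about 0.12 kg, with a thin dark printing face underneath; fine pencil centre lines on its back. Origin at the centre of its underside, z up. At the start it lies face down on the pad in the tray. Grip it across its 58 mm width.
- pad_tray: shallow metal tray with a grey felt pad, 112 mm (x) by 160 mm (y), fixed; rim 12 mm high, pad surface 8 mm above the bench. Origin at the centre of its underside. The block lies about in its middle, its long side along the tray's x.
- jar_powder: jar with a brown lid, 84 mm in diameter, 132 mm high, standing between tray and press. Origin at the centre of its underside.
- jar_steel: jar with a grey lid, 78 mm in diameter, 107 mm high, standing between tray and press. Origin at the centre of its underside.
- tin_plum: small open tin, 58 mm in diameter, 50 mm high, standing beyond the tray. Origin at the centre of its underside.
Things that resemble listed ones, but are neither listed nor needed, are in the scene too. Of the things that look like the print_block, the larger one is meant.

How it is judged:
By the outcome, as a careful person would: the job done as asked, in the order asked, and still so for the second after the job is handed in, while the arm keeps its last pose, push and grip.
It also fails if it takes over 67 s, if anything falls off the work surface, if the arm or the gripper's body presses on something with over 40 N, if the wrist force passes 120 N, or if a joint passes its speed limit or range.

## Robot

A 7-joint arm with a two-finger parallel gripper is mounted at the origin on the work surface; the furniture and walls round the work are solid. World frame = base frame: x ahead of the robot, y to its left, z up, the work surface at z = 0. Lengths are in m, angles in rad, forces in N, time in s.
With the tool pointing down it reaches from about 0.425 to 0.925 m from the base axis. Payload 6.8 kg.
Tool frame: the origin (TCP) lies between the finger pads; the fingertips stand 14 mm ahead of it and the grasp point (between the pads) lies 5 mm behind it; z points along the fingers, y is the line along which they close (so a half turn about z gives the same grasp; the last joint's range is limited). The gripper opens to 85 mm and grips with 20 to 120 N. Pads are 22 mm wide; open, the fingers measure 114 mm over their backs; the gripper's body (76 mm by 85 mm) begins 54 mm behind the grasp point. The pads swing forward as they close: fully open they stand 13 mm farther back than shut.
Start: joints at [1.009, 0.477, 0.022, 1.555, -0.011, 1.109, -0.083], TCP at [0.296, -0.607, 0.245] pointing down, gripper open.
Joint ranges: [-2.96, 2.96], [-0.34, 2.1], [-1.41, 1.46], [0.24, 2.44], [-1.37, 4.51], [0.17, 1.92], [-2.96, 2.96]. Speed limits (rad/s): [2.39, 2.39, 3.14, 3.14, 3.14, 3.14, 3.14].

## Interface

Orientations are given as a rotation vector (axis times angle).
In Python, from bench import r, eyes, ticket gives the robot as it stands. The module is installed in compiled form; this text tells all that it offers.
- The arm moves only by the tool arm_command, never from a script. Its argument "plan" is text: rows parted by semicolons, each of 4 numbers parted by spaces: the shift along the tool's x, y, z in m, then the turn about the tool's z in degrees. In form: tx ty tz yaw; .... A call has 1 to 20 rows; each row shifts and turns the commanded pose from where the row before left it, along the tool's axes as they then stand; what a row does not reach is not made up. A row lasts 1/8 s, in which the tool goes at most 62.5 mm and 10.7 degrees, less where a joint would pass 70% of its speed; a pose out of reach is approached as far as the arm can. A call is refused whole if a number of a shift passes 0.0625 or a number of a turn 10.7, either way. A call with a gripper value outside its range is refused whole. "hand" is the closure, from -1 (fully open) to 1 (shut), set as the call begins (left out, the last holds). The fingers move at their own pace and stop on an object; "grip_force" is the grip in N (left out, the last holds). Time passes only in rows, so rows that do not move let the fingers close. It gives the time, the measured TCP pose, the force, the opening and the grip force at its end, in the units of the state.
- r.get_obs(): the state, without advancing time (a new reading comes with each control period).
- eyes.grab_frame(name): name is "scene" or "top"; returns (picture, depth): 480x640x3 uint8, red, green, blue; 480x640 float32, m along the optical axis (not along the pixel's ray), 0 where there is no reading.
- eyes.calibration(name): a dict with "fov_y" (degrees; the focal length in pixels is half the picture's height over the tangent of half this angle, whatever the lens; pixels are square), "cx", "cy" (the principal point, pixels), "k1" (the pictures are not rectified: a ray, as slopes to the right and down, at radius r is drawn at 1 + k1 r^2 times it, then the intrinsics apply), "origin" and "attitude" of the camera in the world. Camera axes: x right, y up, looking along -z (the intrinsics and any distortion apply to the point x, -y, -z); pixel columns grow to the right and rows downward; lengths in m; the calibration is good to about 2 mm. A picture is of the moment at which its call begins. calibration takes no time and is no camera call.
- ticket.hand_in(): hands the job in; it is judged then, once.
The state is a dict: "clock": time; "joints": joint angles; "qvel": joint speeds; "tau": joint torques, N m; "tcp_pos": TCP position; "orientation": TCP orientation; "contact_force": force on the tool from outside, world axes, zero at the start; "moment": the same for the moment, N m; "grip_width": finger opening in m; "gripper_force": force on a finger pad.
Only numpy, scipy, OpenCV 4.12 (cv2) and the standard library are available. Lean on these libraries where they do the work, as an engineer would, in place of code of your own. Each camera call takes 0.05 s, during which the arm holds its last target. There are 200 camera calls.

## Working session

There is one attempt and no reset: what is moved stays moved. The work goes in short steps, Python scripts to look and compute and a tool call to move; the robot and the scene stay as the last step left them, time stands still between calls to the robot, and variables do not carry over. Pictures are saved under pics/ and viewed, at most 10 in all, crops included, and the job is handed in when it is done.

Besides the shell and the picture viewer there is one more tool, called as name(argument=value, ...), one argument or row to a line, values as JSON. arm_command: Moves the arm, as the interface text tells. Its arguments: {"type":"object","properties":{"plan":{"type":"string"},"hand":{"type":"number"},"grip_force":{"type":"number"}},"required":["plan"]}

```bash
mkdir -p pics; cat > h.py <<'E'
import numpy as np, cv2
from scipy.spatial.transform import Rotation as R
from bench import r, eyes, ticket
def cal(n):
    c=eyes.calibration(n); f=240/np.tan(np.radians(c['fov_y'])/2)
    a=np.array(c['attitude'],float)
    M=a if a.shape==(3,3) else (R.from_rotvec(a).as_matrix() if a.size==3 else R.from_quat(a).as_matrix())
    K=np.array([[f,0,c['cx']],[0,f,c['cy']],[0,0,1]]); return K,np.array([c['k1'],0,0,0,0.]),M,np.array(c['origin'])
def rays(n,px):
    K,d,M,o=cal(n)
    s=cv2.undistortPoints(np.array(px,float).reshape(-1,1,2),K,d).reshape(-1,2)
    return o,np.c_[s[:,0],-s[:,1],-np.ones(len(s))]@M.T
def plane(n,px,z):
    o,v=rays(n,px); return o+v*((z-o[2])/v[:,2])[:,None]
def cloud(n,dep):
    vv,uu=np.mgrid[0:480,0:640]; o,v=rays(n,np.c_[uu.ravel(),vv.ravel()])
    return (o+v*dep.reshape(-1,1)).reshape(480,640,3)
def proj(n,P):
    K,d,M,o=cal(n); q=(np.atleast_2d(P)-o)@M; q=q*[1,-1,-1]
    return cv2.projectPoints(q,np.zeros(3),np.zeros(3),K,d)[0].reshape(-1,2)
E
python3 - <<'E'
from h import *
for n in('scene','top'):
    p,d=eyes.grab_frame(n); cv2.imwrite(f'pics/{n}0.png',p[:,:,::-1]); np.savez(f'{n}0.npz',p=p,d=d)
    print(eyes.calibration(n), (d>0).mean())
print(r.get_obs())
E
```

```text
{'fov_y': 51.69630183173588, 'cx': 312.588416049951, 'cy': 242.6092924298495, 'k1': -0.08237507130008101, 'origin': array([0.11654038, 0.54600068, 0.72239613]), 'attitude': array([ 0.3110709 , -1.11897101, -2.38992561])} 0.9916764322916667
{'fov_y': 53.26778564050141, 'cx': 313.1861901650918, 'cy': 242.38247499921405, 'k1': 0.008371627806216586, 'origin': array([ 0.30690591, -0.07238685,  1.26702948]), 'attitude': array([ 0.13412011, -0.09924404, -1.56630134])} 0.99603515625
{'clock': 0.1, 'joints': array([ 1.00891146,  0.47775464,  0.02236037,  1.55634462, -0.01153521,
        1.10930473, -0.08312915]), 'qvel': array([ 0.00076994, -0.00131542, -0.00047291, -0.0015628 ,  0.00046197,
       -0.00085745,  0.00084946]), 'tau': array([ 3.75245232e-03, -5.97771406e+01,  1.61351748e+00, -2.81958693e+01,
        1.28609154e-02,  5.03949312e-03, -1.60403897e-05]), 'tcp_pos': array([ 0.29566645, -0.60623114,  0.24440167]), 'orientation': array([-3.05951499e+00, -7.06278260e-01,  7.46967341e-04]), 'contact_force': array([-0.00853364,  0.35796329,  0.51476198]), 'moment': array([ 0.05234153, -0.00845071, -0.02112144]), 'gripper_force': 0.0, 'grip_width': 0.0851810427839748}
```

View pics/scene0.png

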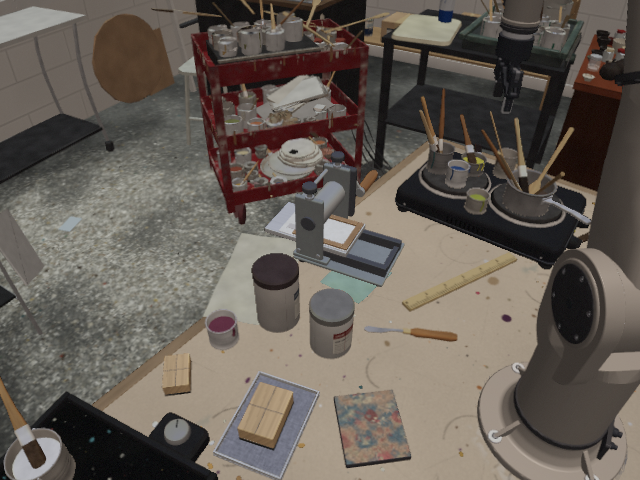

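View pics/top0.png

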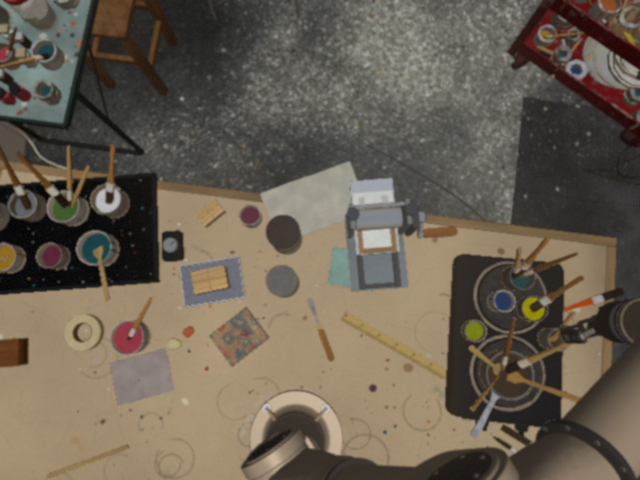

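```bash
python3 - <<'E'
from h import *
t=np.load('top0.npz'); s=np.load('scene0.npz')
a=cv2.resize(t['p'][160:310,170:470],None,fx=2.6,fy=2.6,interpolation=cv2.INTER_CUBIC)[:,:,::-1]
cv2.imwrite('pics/crop1.png',a)
C=cloud('top',t['d'])
def st(n,u,v):
    print(n,(u,v),C[v,u].round(3))
for n,u,v in[('handle',437,232),('handleend',455,231),('handle in',425,232),('powder',284,234),('steel',282,281),('tin',250,215),('block',210,279),('table',320,400),('frame',395,232),('baseplate front',378,285),('table2',240,320)]: st(n,u,v)
hsv=cv2.cvtColor(t['p'],cv2.COLOR_RGB2HSV)
print(hsv[279,205],hsv[232,437],hsv[320,240])
# lids
for nm,h,(u0,u1,v0,v1) in[('powder',.132,(255,310,205,262)),('steel',.107,(255,310,255,305)),('tin',.05,(235,268,200,232)),('block',.042,(175,250,255,310)),('press',.172,(335,460,170,300))]:
    m=np.zeros((480,640),bool); m[v0:v1,u0:u1]=1
    m&=abs(C[:,:,2]-h)<.008
    P=C[m]; 
    vv,uu=np.nonzero(m)
    if len(P)==0: print(nm,'none');continue
    rect=cv2.minAreaRect(P[:,:2].astype(np.float32)*1000)
    print(nm,len(P),P.mean(0).round(4),rect)
E
```

```text
handle (437, 232) [ 0.505 -0.348  0.113]
handleend (455, 231) [ 0.509 -0.393  0.107]
handle in (425, 232) [ 0.505 -0.319  0.112]
powder (284, 234) [0.498 0.024 0.13 ]
steel (282, 281) [0.386 0.029 0.106]
tin (250, 215) [0.565 0.122 0.033]
block (210, 279) [0.395 0.221 0.041]
table (320, 400) [ 0.092 -0.063  0.012]
frame (395, 232) [ 0.515 -0.254  0.055]
baseplate front (378, 285) [ 0.381 -0.212  0.029]
table2 (240, 320) [0.291 0.146 0.008]
[ 17 108 158] [ 14 151 120] [ 39  33 109]
powder 940 [0.504  0.0262 0.1315] ((503.9521179199219, 26.1829891204834), (81.33048248291016, 82.5422592163086), 1.6286081075668335)
steel 808 [0.3872 0.0303 0.1065] ((387.54461669921875, 30.410614013671875), (75.71896362304688, 75.77934265136719), 0.19589188694953918)
tin 98 [0.5646 0.1227 0.0492] ((562.05810546875, 120.85746765136719), (55.477264404296875, 57.38860321044922), 21.268735885620117)
block 818 [0.3972 0.2261 0.0423] ((401.6107177734375, 248.06973266601562), (155.28350830078125, 86.53070068359375), 76.4149398803711)
press 322 [ 0.5371 -0.2357  0.1692] ((538.6975708007812, -213.79579162597656), (66.76061248779297, 164.04847717285156), 1.6699005365371704)
```

View pics/crop1.png

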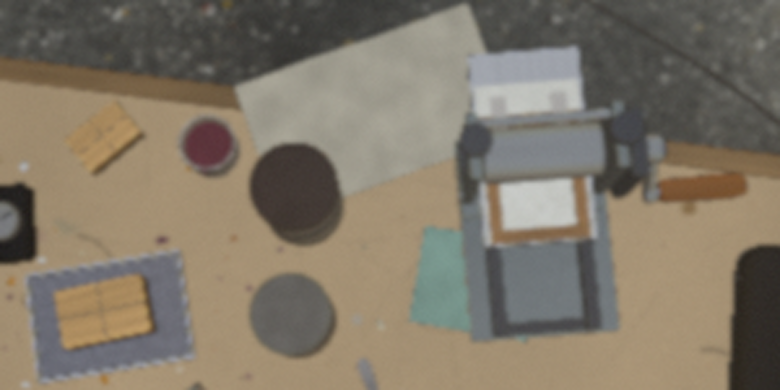

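```bash
python3 - <<'E'
from h import *
t=np.load('top0.npz'); C=cloud('top',t['d']); hsv=cv2.cvtColor(t['p'],cv2.COLOR_RGB2HSV); Z=C[:,:,2]
box=np.zeros((480,640),bool); box[175:300,335:465]=1
def comps(m,mn=12):
    n,l,s,c=cv2.connectedComponentsWithStats(m.astype(np.uint8))
    for i in range(1,n):
        if s[i,4]>=mn: yield l==i
def rect(P): 
    q=cv2.minAreaRect(P[:,:2].astype(np.float32)*1000); return [np.round(x,1) for x in q]
print('knobs'); 
for m in comps(box&(Z>.19)&(Z<.215)): print(m.sum(),C[m].mean(0).round(4),rect(C[m]))
print('handle'); hm=box&(hsv[:,:,0]<18)&(hsv[:,:,1]>110)&(Z>.06)&(Z<.25)
for m in comps(hm): 
    P=C[m]; print(m.sum(),P.mean(0).round(4),rect(P), P[:,2].max().round(4), 'ztop line', np.percentile(P[:,2],[10,50,90]).round(4))
print('frame'); 
for m in comps(box&(hsv[:,:,0]<18)&(hsv[:,:,1]>90)&(Z>.045)&(Z<.065)): print(m.sum(),C[m].mean(0).round(4),rect(C[m]))
print('base');
for m in comps(box&(Z>.012)&(Z<.045)&(C[:,:,0]<.46)&(C[:,:,0]>.3)): print(m.sum(),C[m].mean(0).round(4),rect(C[m]))
print('rollertop'); m=box&(Z>.125)&(Z<.15)
for m in comps(m): print(m.sum(),C[m].mean(0).round(4),rect(C[m]))
print('block'); b2=np.zeros_like(box); b2[255:305,180:245]=1
for m in comps(b2&(Z>.03)&(Z<.055)): print(m.sum(),C[m].mean(0).round(4),rect(C[m]))
m=b2&(hsv[:,:,1]>85)&(hsv[:,:,0]<25)
for m in comps(m,100):
    vv,uu=np.nonzero(m); P=plane('top',np.c_[uu,vv],.042); print('col',rect(P),C[m].mean(0))
s=np.load('scene0.npz'); C2=cloud('scene',s['d']); h2=cv2.cvtColor(s['p'],cv2.COLOR_RGB2HSV)
b=np.zeros_like(box); b[375:455,225:310]=1
for m in comps(b&(h2[:,:,1]>85)&(h2[:,:,0]<25)&(abs(C2[:,:,2]-.042)<.006),100): print('scene block top',rect(C2[m]),C2[m].mean(0))
b=np.zeros_like(box); b[150:220,345:400]=1
for m in comps(b&(h2[:,:,1]>110)&(h2[:,:,0]<18)&(C2[:,:,2]>.06)): print('scene handle',rect(C2[m]),C2[m].mean(0))
for m in comps((C2[:,:,2]>.19)&(C2[:,:,2]<.215)&(abs(C2[:,:,0]-.54)<.06)&(abs(C2[:,:,1]+.22)<.12)): print('scene knob',C2[m].mean(0).round(4),m.sum())
E
```

```text
knobs
139 [ 0.5426 -0.269   0.2028] [array([ 543.3, -269.1]), array([27.2, 28.8]), np.float64(43.7)]
135 [ 0.5321 -0.1382  0.2026] [array([ 532.6, -138.5]), array([27.6, 28.4]), np.float64(44.3)]
handle
279 [ 0.5066 -0.3562  0.1089] [array([ 507.4, -356.2]), array([22.4, 78.9]), np.float64(5.5)] 0.1158 ztop line [0.1049 0.109  0.1129]
frame
209 [ 0.4827 -0.208   0.0564] [array([ 492.9, -207.2]), array([55. , 92.5]), np.float64(4.0)]
base
1794 [ 0.4147 -0.2125  0.0217] [array([ 417.3, -214.1]), array([ 92.3, 150.1]), np.float64(4.1)]
136 [ 0.4004 -0.4033  0.032 ] [array([ 403.7, -403.9]), array([ 13.4, 116.4]), np.float64(78.2)]
rollertop
913 [ 0.5354 -0.2109  0.1367] [array([ 538.1, -222.7]), array([145. ,  59.5]), np.float64(88.1)]
22 [ 0.5267 -0.1307  0.1318] [array([ 525.1, -130.7]), array([28.6,  5.2]), np.float64(5.2)]
23 [ 0.5201 -0.3058  0.1368] [array([ 518.7, -306.6]), array([16.3,  8.8]), np.float64(16.5)]
block
18 [0.4525 0.2985 0.0377] [array([451.9, 298.5]), array([ 6.9, 14. ]), np.float64(83.9)]
794 [0.394  0.2214 0.0422] [array([394.8, 222.9]), array([59.2, 89.6]), np.float64(12.0)]
col [array([394.1, 221.1]), array([58.4, 90.4]), np.float64(12.0)] [0.39349276 0.2199182  0.0468753 ]
scene block top [array([371. , 235.2]), array([100.9,  46.3]), np.float64(69.0)] [0.37515821 0.24844667 0.03957184]
scene handle [array([325.5,  82.8]), array([  36.8, 1015.6]), np.float64(22.2)] [ 0.49961358 -0.34591381  0.1094043 ]
scene knob [ 0.5392 -0.2625  0.1997] 135
scene knob [ 0.5292 -0.1312  0.1996] 165
```

```bash
cat >> h.py <<'E'
def to(P,ang=None):
    """shift in tool axes to reach world P; ang: wanted world angle (deg) of tool y (turn first)"""
    o=r.get_obs(); M=R.from_rotvec(o['orientation']).as_matrix()
    a=np.degrees(np.arctan2(M[1,1],M[0,1])); 
    print('pos',o['tcp_pos'].round(4),'yang',a.round(2),'tilt',np.degrees(np.arccos(-M[2,2])).round(2),'F',o['contact_force'].round(1),'w',o['grip_width'].round(4),'t',round(o['clock'],2))
    w=np.array(P)-o['tcp_pos']
    if ang is not None:
        dy=(ang-a+180)%360-180; print('tool yaw',round(-dy,2)); M=R.from_euler('z',dy,degrees=True).as_matrix()@M
    print('shift tool',(M.T@w).round(4)); return M.T@w
E
python3 - <<'E'
from h import *
t=np.load('top0.npz'); C=cloud('top',t['d']).reshape(-1,3)
s=np.load('scene0.npz'); C2=cloud('scene',s['d']).reshape(-1,3)
for D in(C,C2):
  for x in np.arange(.3,.66,.05):
    print(round(x,2),[ (lambda q: round(float(np.percentile(q,98)),2) if len(q) else None)(D[(abs(D[:,0]-x)<.025)&(abs(D[:,1]-y)<.025)&(D[:,2]<.5)][:,2]) for y in np.arange(-.6,-.25,.05)])
to([.507,-.362,.25],4.3)
E
```

```text
0.3 [0.47, 0.48, 0.2, 0.24, 0.1, 0.01, 0.01]
0.35 [0.46, 0.13, 0.13, 0.12, 0.07, 0.01, 0.01]
0.4 [0.22, 0.19, 0.17, 0.08, 0.07, 0.01, 0.02]
0.45 [0.25, 0.25, 0.24, 0.07, 0.07, 0.01, 0.02]
0.5 [0.01, 0.01, 0.01, 0.01, 0.11, 0.11, 0.17]
0.55 [0.01, 0.01, 0.01, 0.01, 0.01, 0.01, 0.2]
0.6 [None, None, None, None, None, None, None]
0.65 [None, None, None, None, None, None, None]
0.3 [0.47, 0.48, 0.12, 0.23, 0.1, 0.0, 0.0]
0.35 [0.47, 0.13, 0.13, 0.12, 0.06, 0.0, 0.0]
0.4 [0.23, 0.2, 0.17, 0.08, 0.06, 0.0, 0.01]
0.45 [0.25, 0.24, 0.24, 0.06, 0.06, 0.0, 0.0]
0.5 [0.0, 0.0, 0.0, 0.0, 0.11, 0.11, 0.17]
0.55 [0.0, 0.0, 0.0, 0.0, 0.0, 0.0, 0.2]
0.6 [None, None, None, None, None, None, None]
0.65 [None, None, None, None, None, None, None]Traceback (most recent call last):
  File "<stdin>", line 7, in <module>
  File "h.py", line 25, in to
    print('pos',o['tcp_pos'].round(4),'yang',a.round(2),'tilt',np.degrees(np.arccos(-M[2,2])).round(2),'F',o['contact_force'].round(1),'w',o['grip_width'].round(4),'t',round(o['clock'],2))
                                                                                                                                           ^^^^^^^^^^^^^^^^^^^^^
AttributeError: 'float' object has no attribute 'round'
```

arm_command(
  plan="0 0 -0.025 0;0 0 -0.025 -9.74;0 0 -0.025 -9.74;0 0 -0.025 -9.74;0 0 0 -9.74;0 0 0 -9.74;0 0 0 -9.74;0 0 0 -9.74",
  hand=-1,
  grip_force=30,
)

```text
clock: 1.1
tcp_pos: [0.2957, -0.6064, 0.3447]
orientation: [-2.132, -2.306, -0.001]
contact_force: [0.7, -0.1, 0.3]
grip_width: 0.0854
gripper_force: 0.0
```

```bash
sed -i "s/o\['grip_width'\].round(4)/round(float(o['grip_width']),4)/" h.py; python3 - <<'E'
from h import *
to([.507,-.362,.22],4.3)
E
```

```text
pos [ 0.2957 -0.6064  0.3447] yang 4.5 tilt 0.07 F [ 0.7 -0.1  0.3] w 0.0854 t 1.1
tool yaw 0.2
shift tool [0.2278 0.2291 0.1248]
```

arm_command(
  plan="0.0285 0.0286 0 0.2;0.0285 0.0286 0 0;0.0285 0.0286 0 0;0.0285 0.0286 0 0;0.0285 0.0286 0 0;0.0285 0.0286 0 0;0.0285 0.0286 0.02 0;0.0285 0.0286 0.04 0;0 0 0.04 0;0 0 0.025 0;0 0 0 0;0 0 0 0",
)

```text
clock: 2.6
tcp_pos: [0.5087, -0.3636, 0.2213]
orientation: [2.142, 2.296, 0.001]
contact_force: [0.3, -0.1, -0.1]
grip_width: 0.0853
gripper_force: 0.0
```

```bash
python3 - <<'E'
from h import *
to([.507,-.362,.096],4.3)
p,d=eyes.grab_frame('scene'); C=cloud('scene',d)
cv2.imwrite('pics/sc1.png',cv2.resize(p[120:300,240:460],None,fx=3.3,fy=3.3)[:,:,::-1])
hsv=cv2.cvtColor(p,cv2.COLOR_RGB2HSV)
m=(hsv[:,:,0]<18)&(hsv[:,:,1]>110)&(abs(C[:,:,0]-.5)<.07)&(abs(C[:,:,1]+.36)<.07)&(C[:,:,2]>.06)&(C[:,:,2]<.16)
print(m.sum(),C[m].mean(0),np.percentile(C[m],[2,98],axis=0))
E
```

```text
pos [ 0.5087 -0.3636  0.2213] yang 3.97 tilt 0.08 F [ 0.3 -0.1 -0.1] w 0.0853 t 2.6
tool yaw -0.33
shift tool [ 0.0018 -0.0017  0.1253]
205 [ 0.50157626 -0.35040422  0.10646037] [[ 0.4928237  -0.38826197  0.09627198]
 [ 0.51491639 -0.31520935  0.11144732]]
```

View pics/sc1.png

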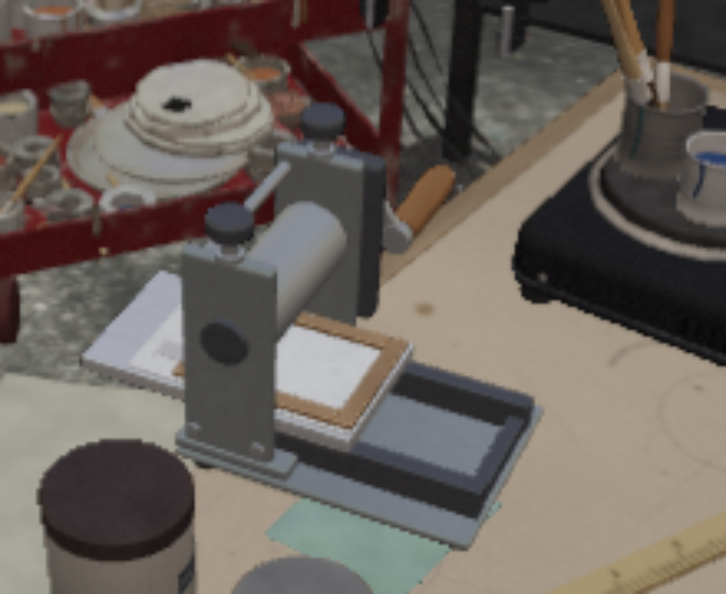

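```bash
python3 - <<'E'
from h import *
p,d=eyes.grab_frame('scene'); q,_=eyes.grab_frame('top')
s=np.load('scene0.npz')['p']; print(np.abs(p.astype(int)-s).mean(), proj('scene',r.get_obs()['tcp_pos']))
cv2.imwrite('pics/both.png',np.hstack([cv2.resize(p,(400,300)),cv2.resize(q,(400,300))])[:,:,::-1])
E
```

```text
3.1743370225694445 [[372.03844879 130.67596977]]
```

View pics/both.png

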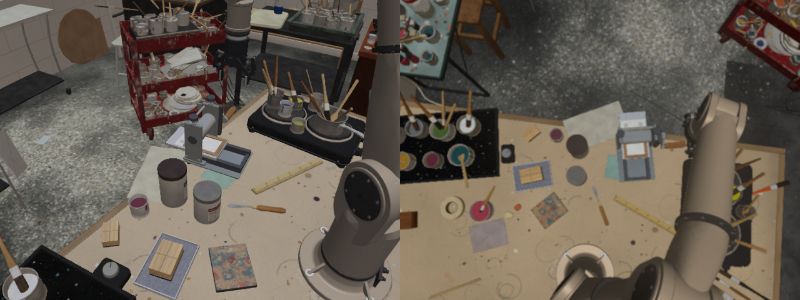

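arm_command(
  plan="0.0018 -0.0035 0.03 -0.3;0 0 0.04 0;0 0 0.03 0;0 0 0.025 0;0 0 0 0;0 0 0 0",
)

```text
clock: 3.5
tcp_pos: [0.5055, -0.3623, 0.0968]
orientation: [2.136, 2.301, 0.001]
contact_force: [0.6, -0.3, 0.8]
grip_width: 0.0855
gripper_force: 0.0
```

arm_command(
  plan="0 0 0 0;0 0 0 0;0 0 0 0;0 0 0 0;0 0 0 0;0 0 0 0;0 0 0 0;0 0 0 0",
  hand=1,
  grip_force=30,
)

```text
clock: 4.5
tcp_pos: [0.5055, -0.3618, 0.0958]
orientation: [2.136, 2.302, 0.001]
contact_force: [4.7, -0.6, 4.5]
grip_width: 0.0235
gripper_force: 29.9
```

```bash
cat > circ.py <<'E'
import sys, numpy as np
a0,a1,n=float(sys.argv[1]),float(sys.argv[2]),int(sys.argv[3])
a=np.linspace(a0,a1,n+1); y=np.round(-55*np.sin(a),1); z=np.round(-55*np.cos(a),1)
print(';'.join(f'0 {p/1000:.4f} {q/1000:.4f} 0' for p,q in zip(np.diff(y),np.diff(z))))
E
python3 circ.py 2.44 4.94 10; echo; python3 circ.py 4.94 9.94 20
```

```text
0 0.0115 0.0075 0;0 0.0130 0.0044 0;0 0.0137 0.0010 0;0 0.0135 -0.0023 0;0 0.0125 -0.0057 0;0 0.0107 -0.0085 0;0 0.0083 -0.0110 0;0 0.0053 -0.0126 0;0 0.0020 -0.0136 0;0 -0.0014 -0.0136 0

0 -0.0048 -0.0129 0;0 -0.0077 -0.0113 0;0 -0.0104 -0.0090 0;0 -0.0122 -0.0062 0;0 -0.0134 -0.0030 0;0 -0.0137 0.0005 0;0 -0.0132 0.0038 0;0 -0.0118 0.0069 0;0 -0.0097 0.0097 0;0 -0.0071 0.0118 0;0 -0.0039 0.0131 0;0 -0.0005 0.0137 0;0 0.0029 0.0134 0;0 0.0061 0.0123 0;0 0.0089 0.0104 0;0 0.0113 0.0079 0;0 0.0128 0.0048 0;0 0.0136 0.0015 0;0 0.0136 -0.0019 0;0 0.0127 -0.0052 0
```

arm_command(
  plan="0 0.0115 0.0075 0;0 0.0130 0.0044 0;0 0.0137 0.0010 0;0 0.0135 -0.0023 0;0 0.0125 -0.0057 0",
)

```text
clock: 5.12
tcp_pos: [0.5667, -0.357, 0.0887]
orientation: [-2.135, -2.299, 0.004]
contact_force: [-1.5, -0.2, -3.3]
grip_width: 0.0234
gripper_force: 30.1
```

arm_command(
  plan="0 0.0107 -0.0085 0;0 0.0083 -0.0110 0;0 0.0053 -0.0126 0;0 0.0020 -0.0136 0;0 -0.0014 -0.0136 0",
)

```text
clock: 5.75
tcp_pos: [0.5947, -0.3548, 0.1514]
orientation: [2.135, 2.302, 0.002]
contact_force: [2.5, -1.2, -2.5]
grip_width: 0.0239
gripper_force: 30.6
```

```bash
python3 - <<'E'
from h import *
to([.539-.0*.075,-.36,.142-.005])
E
```

```text
pos [ 0.5947 -0.3548  0.1514] yang 4.31 tilt 0.14 F [ 2.5 -1.2 -2.5] w 0.0239 t 5.75
shift tool [-0.001  -0.056   0.0143]
```

arm_command(
  plan="0 -0.0048 -0.0129 0;0 -0.0077 -0.0113 0;0 -0.0104 -0.0090 0;0 -0.0122 -0.0062 0;0 -0.0134 -0.0030 0;0 -0.0137 0.0005 0;0 -0.0132 0.0038 0;0 -0.0118 0.0069 0;0 -0.0097 0.0097 0;0 -0.0071 0.0118 0",
)

```text
clock: 7.0
tcp_pos: [0.4907, -0.3629, 0.159]
orientation: [2.135, 2.301, 0.003]
contact_force: [10.2, -1.3, -2.6]
grip_width: 0.0237
gripper_force: 30.8
```

arm_command(
  plan="0 -0.0039 0.0131 0;0 -0.0005 0.0137 0;0 0.0029 0.0134 0;0 0.0061 0.0123 0;0 0.0089 0.0104 0;0 0.0113 0.0079 0;0 0.0128 0.0048 0;0 0.0136 0.0015 0;0 0.0136 -0.0019 0;0 0.0127 -0.0052 0",
)

```text
clock: 8.25
tcp_pos: [0.5651, -0.3571, 0.0879]
orientation: [-2.135, -2.299, 0.004]
contact_force: [-2.1, -0.7, -1.2]
grip_width: 0.0235
gripper_force: 31.0
```

```bash
python3 circ.py 9.94 11.94 8;python3 circ.py 11.94 12.54 4
```

```text
0 0.0110 -0.0082 0;0 0.0086 -0.0107 0;0 0.0058 -0.0125 0;0 0.0024 -0.0134 0;0 -0.0009 -0.0137 0;0 -0.0043 -0.0130 0;0 -0.0074 -0.0116 0;0 -0.0101 -0.0094 0
0 -0.0070 -0.0043 0;0 -0.0076 -0.0032 0;0 -0.0079 -0.0020 0;0 -0.0082 -0.0009 0
```

arm_command(
  plan="0 0.0110 -0.0082 0;0 0.0086 -0.0107 0;0 0.0058 -0.0125 0;0 0.0024 -0.0134 0;0 -0.0009 -0.0137 0;0 -0.0043 -0.0130 0;0 -0.0074 -0.0116 0;0 -0.0101 -0.0094 0",
)

```text
clock: 9.25
tcp_pos: [0.572, -0.3566, 0.1834]
orientation: [2.136, 2.302, 0.001]
contact_force: [3.2, -0.1, -0.3]
grip_width: 0.0236
gripper_force: 30.9
```

arm_command(
  plan="0 -0.0070 -0.0043 0;0 -0.0076 -0.0032 0;0 -0.0079 -0.0020 0",
)

```text
clock: 9.62
tcp_pos: [0.5493, -0.3584, 0.1919]
orientation: [2.137, 2.303, 0.0]
contact_force: [2.0, 1.2, 2.8]
grip_width: 0.0237
gripper_force: 31.2
```

arm_command(
  plan="0 -0.003 -0.0004 0;0 -0.002 -0.0002 0;0 0 0 0",
)

```text
clock: 10.0
tcp_pos: [0.5489, -0.3583, 0.1923]
orientation: [2.13, 2.299, 0.009]
contact_force: [16.8, -2.6, -6.2]
grip_width: 0.0236
gripper_force: 31.1
```

arm_command(
  plan="0 -0.003 -0.0002 0;0 -0.002 0 0;0 0 0 0;0 0 0 0",
)

```text
clock: 10.5
tcp_pos: [0.5484, -0.3583, 0.1927]
orientation: [2.124, 2.296, 0.016]
contact_force: [30.4, -4.2, -15.3]
grip_width: 0.0238
gripper_force: 31.7
```

arm_command(
  plan="0 0.004 0 0;0 0.003 0.0005 0;0 0 0 0",
)

```text
clock: 10.88
tcp_pos: [0.5492, -0.3585, 0.1921]
orientation: [2.133, 2.301, 0.004]
contact_force: [11.0, 0.6, -0.5]
grip_width: 0.0241
gripper_force: 31.5
```

arm_command(
  plan="0 0 0 0;0 0 0 0;0 0 0 0;0 0 0 0;0 0 0 0;0 0 0 0",
  hand=-1,
)

```text
clock: 11.62
tcp_pos: [0.5467, -0.3586, 0.1917]
orientation: [-2.137, -2.303, 0.0]
contact_force: [-1.0, -0.7, 0.8]
grip_width: 0.0856
gripper_force: 0.0
```

arm_command(
  plan="0 0 -0.03 0;0 0 -0.05 0;0 0 -0.05 0;0 0 -0.04 0;0 0 0 0",
)

```text
clock: 12.25
tcp_pos: [0.5482, -0.3591, 0.3661]
orientation: [2.132, 2.297, 0.003]
contact_force: [-0.2, 0.8, 0.0]
grip_width: 0.0856
gripper_force: 0.0
```

```bash
python3 - <<'E'
from h import *
eyes.grab_frame('scene')
p,d=eyes.grab_frame('scene');q,e=eyes.grab_frame('top'); np.savez('s1.npz',p=p,d=d);np.savez('t1.npz',p=q,d=e)
cv2.imwrite('pics/c2.png',np.hstack([cv2.resize(p[120:300,240:420],(396,396)),cv2.resize(q[160:310,330:480],(396,396))])[:,:,::-1])
C=cloud('scene',d);T=cloud('top',e)
for n,img,D in(('scene',p,C),('top',q,T)):
    h=cv2.cvtColor(img,cv2.COLOR_RGB2HSV)
    m=(h[:,:,0]<20)&(h[:,:,1]>90)&(abs(D[:,:,2]-.055)<.01)&(abs(D[:,:,0]-.43)<.1)&(abs(D[:,:,1]+.21)<.08)
    m=cv2.morphologyEx(m.astype(np.uint8),cv2.MORPH_OPEN,np.ones((2,2)))
    vv,uu=np.nonzero(m); P=plane(n,np.c_[uu,vv],.055)
    print(n,len(P),D[m>0][:,2].mean(),cv2.minAreaRect(P[:,:2].astype(np.float32)*1000))
    cs,hi=cv2.findContours(m,cv2.RETR_CCOMP,cv2.CHAIN_APPROX_NONE)
    for c,k in zip(cs,hi[0]):
        if k[3]>=0 and len(c)>30:
            Q=plane(n,c.reshape(-1,2),.055); print('hole',cv2.minAreaRect(Q[:,:2].astype(np.float32)*1000))
to([.394,.221,.32],12-0)
E
```

```text
scene 336 0.05672719017724897 ((427.1541442871094, -205.8202667236328), (123.29912567138672, 96.02764892578125), 4.234356880187988)
top 382 0.06284878294940799 ((430.20458984375, -214.39071655273438), (122.02123260498047, 91.86891174316406), 4.332771301269531)
pos [ 0.5462 -0.3583  0.3605] yang 4.28 tilt 0.11 F [ 0.8  0.  -0.6] w 0.0856 t 12.4
tool yaw -7.72
shift tool [ 0.5983 -0.0283  0.0411]
```

View pics/c2.png

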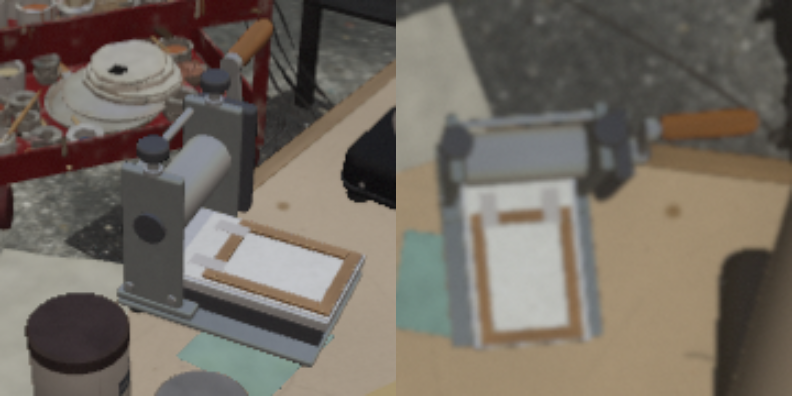

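arm_command(
  plan="0 0 0 -7.7;0.0425 -0.002 0 0;0.0425 -0.002 0 0;0.0425 -0.002 0 0;0.0425 -0.002 0 0;0.0425 -0.002 0 0;0.0425 -0.002 0 0;0.0425 -0.002 0 0;0.0425 -0.002 0 0;0.0425 -0.002 0 0;0.0425 -0.002 0 0;0.0425 -0.002 0 0;0.0425 -0.002 0 0;0.0425 -0.002 0 0;0.0425 -0.002 0 0;0 0 0.05 0;0 0 0.06 0;0 0 0.06 0;0 0 0 0",
)

```text
clock: 14.78
tcp_pos: [0.3922, 0.2154, 0.1875]
orientation: [-1.972, -2.438, 0.015]
contact_force: [0.2, 0.2, 0.3]
grip_width: 0.0858
gripper_force: 0.0
```

```bash
python3 - <<'E'
from h import *
eyes.grab_frame('scene')
p,d=eyes.grab_frame('scene'); C=cloud('scene',d); h=cv2.cvtColor(p,cv2.COLOR_RGB2HSV)
cv2.imwrite('pics/c3.png',cv2.resize(p[280:480,180:380],(600,600))[:,:,::-1])
b=np.zeros((480,640),bool); b[370:460,220:320]=1
m=b&(h[:,:,1]>85)&(h[:,:,0]<25)&(C[:,:,2]>.035)&(C[:,:,2]<.05)
vv,uu=np.nonzero(m); P=plane('scene',np.c_[uu,vv],.042)
print(m.sum(),cv2.minAreaRect(P[:,:2].astype(np.float32)*1000))
to([.394,.222,.028],12)
E
```

```text
152 ((370.1357421875, 236.95663452148438), (101.66883850097656, 47.82616424560547), 68.5691146850586)
pos [0.3958 0.2181 0.1924] yang 12.01 tilt 0.06 F [0.  1.  0.6] w 0.0854 t 14.88
tool yaw 0.01
shift tool [ 0.0041 -0.0007  0.1644]
```

View pics/c3.png

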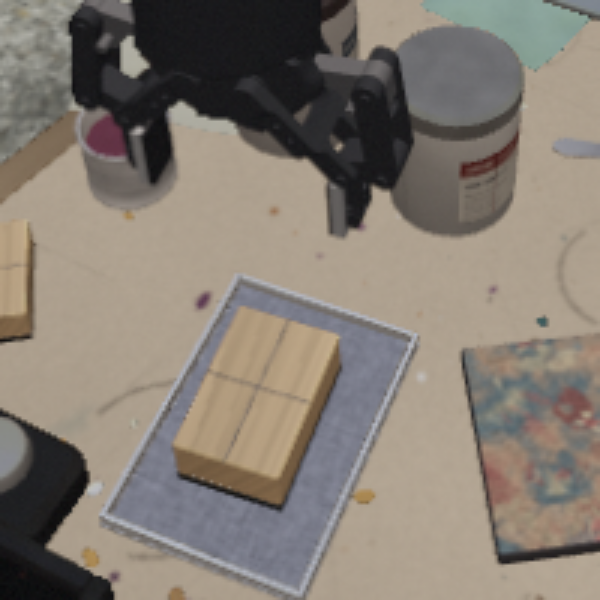

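```bash
python3 - <<'E'
from h import *
print(plane('scene',[[266.7,408.3]],.042))
to([.394,.223,.028],12)
E
```

```text
[[0.3925732  0.22410648 0.042     ]]
pos [0.3958 0.2181 0.1924] yang 12.01 tilt 0.06 F [0.  1.  0.6] w 0.0854 t 14.88
tool yaw 0.01
shift tool [ 0.0051 -0.0005  0.1644]
```

arm_command(
  plan="0.005 -0.001 0.03 0;0 0 0.05 0;0 0 0.045 0;0 0 0.025 0;0 0 0.014 0;0 0 0 0;0 0 0 0",
)

```text
clock: 15.75
tcp_pos: [0.3951, 0.223, 0.0291]
orientation: [1.977, 2.44, 0.004]
contact_force: [-0.1, -0.3, 0.4]
grip_width: 0.085
gripper_force: 0.0
```

arm_command(
  plan="0 0 0 0;0 0 0 0;0 0 0 0;0 0 0 0;0 0 0 0;0 0 0 0;0 0 0 0;0 0 0 0",
  hand=1,
  grip_force=35,
)

```text
clock: 16.75
tcp_pos: [0.3944, 0.2225, 0.0286]
orientation: [1.977, 2.44, 0.002]
contact_force: [-0.6, -0.8, 7.9]
grip_width: 0.0576
gripper_force: 36.3
```

arm_command(
  plan="0 0 -0.01 0;0 0 -0.03 0;0 0 -0.05 0;0 0 -0.05 0;0 0 -0.05 9.77;0 0 -0.026 9.77;0 0 0 9.77;0 0 0 9.77;0 0 0 9.77;0 0 0 9.77;0 0 0 9.77;0 0 0 9.77;0 0 0 9.77;0 0 0 9.77;0 0 0 0;0 0 0 0",
)

```text
clock: 18.75
tcp_pos: [0.3935, 0.2223, 0.2438]
orientation: [3.139, 0.123, -0.0]
contact_force: [-0.4, 0.0, -1.4]
grip_width: 0.0576
gripper_force: 38.6
```

```bash
python3 - <<'E'
from h import *
to([.431,-.211,.245],-85.7); print(r.get_obs()['joints'].round(2))
E
```

```text
pos [0.3935 0.2223 0.2438] yang -85.52 tilt 0.0 F [-0.4  0.  -1.4] w 0.0576 t 18.75
tool yaw 0.18
shift tool [ 0.0049  0.4349 -0.0011]
[-0.09  0.16 -0.61  2.03  0.11  0.98 -2.25]
```

arm_command(
  plan="0.0118 0.0362 0 0.2;0.0118 0.0362 0 0;0.0118 0.0362 0 0;0.0118 0.0362 0 0;0.0118 0.0362 0 0;0.0118 0.0362 0 0;-0.011 0.0362 0 0;-0.011 0.0362 0 0;-0.011 0.0362 0 0;-0.011 0.0362 0 0;-0.011 0.0362 0 0;-0.011 0.0362 0 0;0 0 0 0;0 0 0 0",
)

```text
clock: 20.5
tcp_pos: [0.4297, -0.2099, 0.2437]
orientation: [-3.139, -0.114, -0.0]
contact_force: [0.3, 0.9, -1.7]
grip_width: 0.0573
gripper_force: 38.6
```

```bash
python3 - <<'E'
from h import *
to([.431,-.211,.13],-85.7); print(r.get_obs()['joints'].round(2))
E
```

```text
pos [ 0.4297 -0.2099  0.2437] yang -85.83 tilt 0.04 F [ 0.3  0.9 -1.7] w 0.0573 t 20.5
tool yaw -0.13
shift tool [0.0012 0.0012 0.1137]
[ 0.56  0.17 -0.26  2.    0.05  0.98 -1.22]
```

arm_command(
  plan="0.001 0.001 0.04 0;0 0 0.04 0;0 0 0.034 0;0 0 0 0;0 0 0 0",
)

```text
clock: 21.12
tcp_pos: [0.4318, -0.211, 0.1308]
orientation: [3.139, 0.114, 0.002]
contact_force: [0.2, -0.4, -0.8]
grip_width: 0.0575
gripper_force: 38.5
```

```bash
python3 - <<'E'
from h import *
eyes.grab_frame('scene')
to([.431,-.211,.0856],-85.7)
p,d=eyes.grab_frame('scene');q,e=eyes.grab_frame('top'); np.savez('s2.npz',p=p,d=d);np.savez('t2.npz',p=q,d=e)
cv2.imwrite('pics/c4.png',np.hstack([cv2.resize(p[180:270,270:370],(400,360),interpolation=2),cv2.resize(q[205:305,325:425],(400,360),interpolation=2)])[:,:,::-1])
E
```

```text
pos [ 0.432  -0.2113  0.1312] yang -85.85 tilt 0.15 F [-0.1  0.  -1.2] w 0.0577 t 21.18
tool yaw -0.15
shift tool [-0.0011 -0.0004  0.0456]
```

View pics/c4.png

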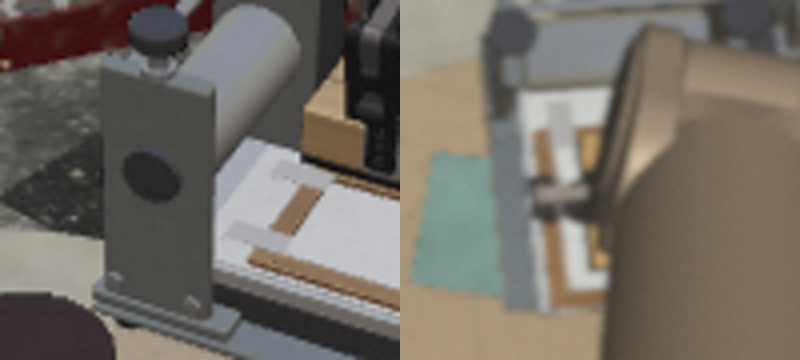

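arm_command(
  plan="0 0 0.02 0;0 0 0.015 0;0 0 0.006 0;0 0 0 0;0 0 0 0;0 0 0 0",
)

```text
clock: 22.02
tcp_pos: [0.431, -0.2116, 0.0892]
orientation: [3.139, 0.112, 0.001]
contact_force: [0.0, 0.1, -1.2]
grip_width: 0.0576
gripper_force: 38.6
```

```bash
python3 - <<'E'
from h import *
eyes.grab_frame('scene')
P=[eyes.grab_frame('scene') for _ in range(4)]
p=np.mean([a[0].astype(float) for a in P],0).round().astype(np.uint8); np.savez('s3.npz',p=p,d=P[-1][1])
to([.431,-.211,.0856],-85.7)
cv2.imwrite('pics/c5.png',cv2.resize(p[195:270,295:395],(800,600),interpolation=cv2.INTER_CUBIC)[:,:,::-1])
E
```

```text
pos [ 0.4308 -0.2115  0.0888] yang -85.92 tilt 0.02 F [-0.6 -1.8 -1. ] w 0.0575 t 22.27
tool yaw -0.22
shift tool [ 0.0003 -0.0005  0.0032]
```

View pics/c5.png

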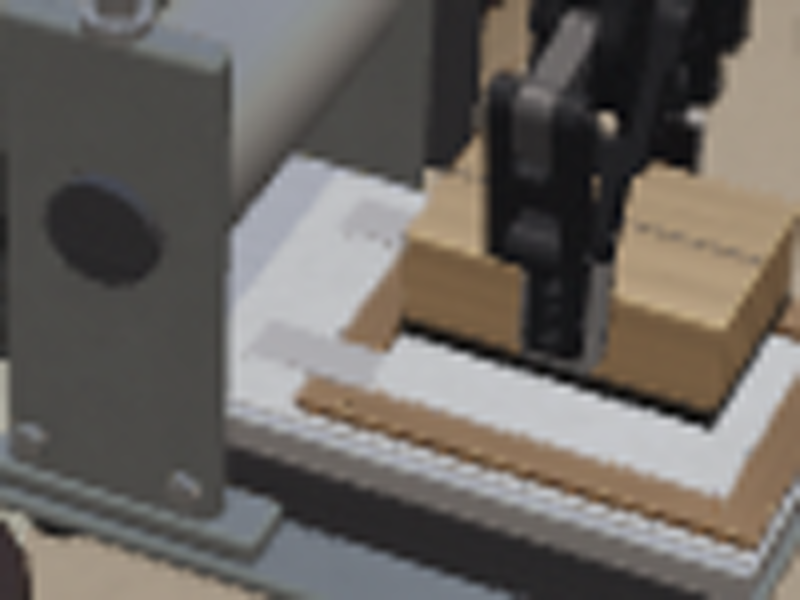

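```bash
cat > rel.py <<'E'
from h import *
def rel(f,zb,ox=295,oy=195):
    p=np.load(f)['p']
    c=cv2.resize(p[oy:oy+75,ox:ox+100],(800,600),interpolation=cv2.INTER_CUBIC).astype(float)
    V=c.max(2); S=(c.max(2)-c.min(2))/(c.max(2)+1)
    def px(q): return (np.array(q)+.5)/8-.5+[ox,oy]
    def line(P):
        P=np.array(P); vx,vy,x,y=cv2.fitLine(P.astype(np.float32),cv2.DIST_HUBER,0,.01,.01).ravel(); return np.array([x,y]),np.array([vx,vy])
    A=[];B=[];D=[];E=[]
    for u in list(range(420,490,8))+list(range(615,695,8)):     # block +y bottom edge, dark then white
        y0=int(328+(u-400)*.32); s=V[y0-25:y0+40,u]; k=s.argmin(); t=(s[k]+np.median(s[-15:]))/2
        j=k+np.argmax(s[k:]>t); A.append((u,y0-25+j)) 
    for u in range(430,700,8):                                  # window +y edge white->brown
        y0=int(497+(u-722)*.36); s=S[y0-30:y0+18,u]; t=(s[:10].mean()+s.max())/2; B.append((u,y0-30+np.argmax(s>t)))
    for v in range(330,405,6):                                  # block -x bottom edge along rows
        x0=int(712+(428-v)*.66); s=V[v,x0-25:min(x0+35,800)]; k=s[:40].argmin(); t=(s[k]+s[k:].max())/2; D.append((x0-25+k+np.argmax(s[k:]>t),v))
    for v in range(395,485,6):                                  # window -x edge
        x0=int(722+(497-v)*.6); s=S[v,x0-30:min(x0+25,800)]; t=(s[:10].mean()+s.max())/2; E.append((x0-30+np.argmax(s>t),v))
    out={}
    for n,L,z in(('block+y',A,zb),('win+y',B,.055),('block-x',D,zb),('win-x',E,.055)):
        W=plane('scene',px(L),z)[:,:2]*1000; o,v=line(W); res=(W-o)@[-v[1],v[0]]
        out[n]=(o,v); print(n,o.round(1),'ang',np.degrees(np.arctan2(v[1],v[0])).round(2),'res',np.std(res).round(2),len(L))
    a=np.radians(4.3); ex=np.array([np.cos(a),np.sin(a)]); ey=np.array([-ex[1],ex[0]])
    # margins at block edge reference points
    o,v=out['win+y']; n=np.array([-v[1],v[0]]); n*=np.sign(n@ey); print('margin +y',((o-out['block+y'][0])@n).round(2))
    o,v=out['win-x']; n=np.array([-v[1],v[0]]); n*=np.sign(n@-ex); print('margin -x',((o-out['block-x'][0])@n).round(2),'(want 7)')
E
python3 -c "
from rel import *; rel('s3.npz',.0682)
print(plane('scene',[[295+400/8-.5,195+328/8-.5],[295+712/8-.5,195+428/8-.5]],.0682),plane('scene',[[295+722/8-.5,195+497/8-.5]],.055))"
```

```text
block+y [ 431.  -183.2] ang 4.0 res 0.37 19
win+y [ 412.7 -174.6] ang 3.57 res 0.33 34
block-x [ 387.7 -212.6] ang -85.92 res 0.55 13
win-x [ 379.6 -210.5] ang -85.45 res 0.23 15
margin +y 9.72
margin -x 7.96 (want 7)
[[ 0.47420377 -0.18233429  0.0682    ]
 [ 0.3866896  -0.18705359  0.0682    ]] [[ 0.37862266 -0.17832527  0.055     ]]
```

arm_command(
  plan="-0.0005 -0.0013 0 -0.1;-0.0005 -0.0013 0.0015 0;0 0 0.0015 0;0 0 0 0;0 0 0 0;0 0 0 0;0 0 0 0",
)

```text
clock: 23.15
tcp_pos: [0.4295, -0.209, 0.0857]
orientation: [3.139, 0.115, 0.0]
contact_force: [-0.0, -0.3, -2.0]
grip_width: 0.0572
gripper_force: 38.6
```

```bash
python3 - <<'E'
from rel import *
eyes.grab_frame('scene')
P=[eyes.grab_frame('scene') for _ in range(4)]
p=np.mean([a[0].astype(float) for a in P],0).round().astype(np.uint8); np.savez('s4.npz',p=p)
to([.431,-.211,.0856],-85.8); print(r.get_obs()['qvel'].round(3))
rel('s4.npz',r.get_obs()['tcp_pos'][2]-.0206)
cv2.imwrite('pics/c6.png',cv2.resize(p[195:270,295:395],(800,600),interpolation=cv2.INTER_CUBIC)[:,:,::-1])
E
```

```text
pos [ 0.4295 -0.209   0.0857] yang -85.82 tilt 0.0 F [-0.1 -0.2 -1. ] w 0.0573 t 23.4
tool yaw -0.02
shift tool [0.0013 0.0021 0.0001]
[-0.001  0.001  0.001 -0.001 -0.    -0.002 -0.001]
block+y [ 423.1 -180.8] ang 3.95 res 0.37 19
win+y [ 415.4 -174.4] ang 3.62 res 0.32 34
block-x [ 386.9 -218.5] ang -85.73 res 0.32 13
win-x [ 378.9 -202.3] ang -85.76 res 0.22 15
margin +y 6.83
margin -x 6.77 (want 7)
```

View pics/c6.png

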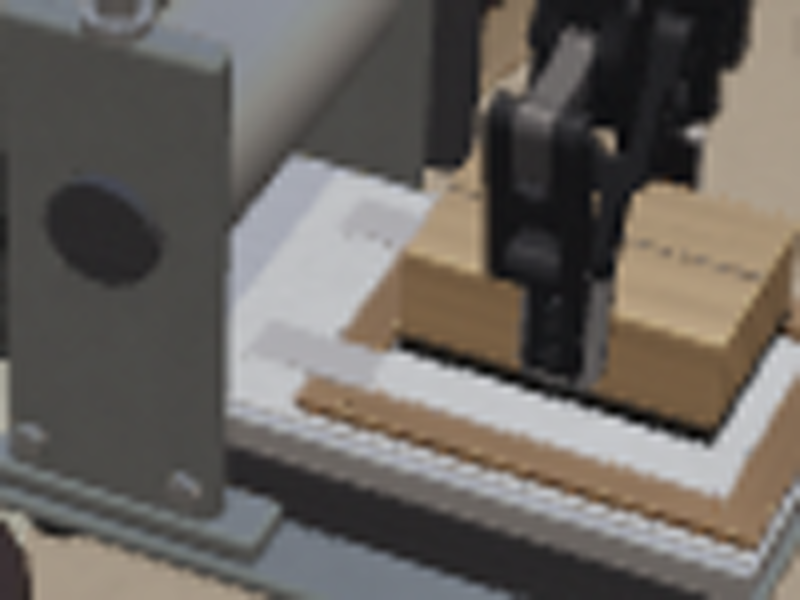

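```bash
python3 -c "
from h import *
print(ticket.hand_in())"
```

```text
the job is handed in; nothing more can be done
None
```

I wound the bed out until the crank was against its stop, and the print block is now held level about 10 mm above the card frame, with measured margins to the window of about 6.8 mm on both sides the camera could see (7 mm is ideal). I handed the job in at about 23 s, but no verdict came back.

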